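Clip the centrifuge's rotor key onto its snap hook

TASK

Put the centrifuge's rotor key away on its stand: pick it up from the bench, push its wire eye against the sprung gate of the snap hook until the eye has snapped inside, then let go so that the key hangs from the closed hook. Push gently, only as hard as the gate needs - do not force the hook - and leave the timer, the tape roll and the conical flask that stand beside it where they are.

Things in the scene. Friction and masses are not known exactly. Their poses are not given: they have to be found in the camera images.
- key_grip (a point): Rotor key, 126 mm long, 90 g, lying flat. This is the centre of its ribbed grey grip, a bar 54 x 16 x 16 mm (x, y, z), 8 mm above the bench. x runs along the key towards the eye, z up. Behind (-x) a steel hex drive, 10 mm thick, ends 50 mm from here. In front the eye: a closed level loop of 5 mm steel wire, x = 40 to 76 mm, 29 mm wide outside, 19 mm inside.
- key_eye (a point): Far end of the key's eye: centre of the 5 mm wire, 73 mm ahead of the grip's centre along +x, same height. This short cross bar pushes the gate open and must end up inside the hook. Axes as key_grip.
- mouth (a point): Point fixed to the stand: the tip of the hook's closed gate if the stem were upright, 205 mm up. x = way in which the eye is pushed in, z up; hook in the x-z plane. BUT the stem was left leaning up to 0.13 rad forward or back, unmeasured: the real mouth is up to 23 mm nearer or farther in x (full forward: also 6 mm lower; full back: 3 mm higher). Find the gate by touch (or look).
- stand: The stand with its hook: round grey base 124 mm across, 14 mm high, fixed to the bench; origin on the bench under its centre and under the pivot, 34 mm behind (+x) the mouth; axes as mouth. A key hanging in the hook hangs eye uppermost in front of the stem, eye end about 170 mm and drive end about 45 mm above the bench.
- rotor_key: The rotor key; origin under its grip's centre (8 mm below key_grip); axes as key_grip.
- timer: Lab timer, white, 66 x 66 x 18 mm, bystander; origin under its centre.
- tape: Roll of tape lying flat, 64 mm across and 18 mm high, bystander; origin under its centre.
- flask: Conical flask, 63 mm across and 109 mm high, bystander; origin under its centre.
- pivot (a point): Stiff friction pivot of the stem, 30 mm above the bench, 34 mm behind (+x) the mouth; axes as mouth. The stem (7 mm steel rod) leans about its y axis and stays as it is unless forced (over 20 N at the hook); it springs 1 or 2 mm under a push. On the stem stands the snap hook of 7 mm steel, 41 mm wide (x), 69 mm high, its spine in line with the stem, its gate on the -x side.
- hook_inside (a point): Point fixed to the stand, mid-inside of the hook if the stem is upright: 16 mm behind (+x), 15 mm below the mouth; axes as mouth. Inside, from the gate's tip: spine's face 30 mm behind, floor 39 mm below. The nose, 8 mm thick, stands right above the gate's tip: the wire must pass under it, centre 0 to 8 mm (best 3) below the gate's tip, eye level, pointing along +x, within 5 mm sideways.
- gate_hinge (a point): Lower end of the gate if the stem is upright, 32 mm below the mouth; axes as mouth. The gate, 6 mm thick, swings inwards (+x). It takes 2 to 3 N at first, rising to 5 to 9 N; 20 to 26 mm past first touch the wire slips over its tip, it snaps shut through the loop and the push drops sharply. A few mm on, the wire meets the spine and the force climbs. Over 15 N is forcing the hook.
Things that resemble listed ones, but are neither listed nor needed, are in the scene too. There is more than one size of the rotor_key; the job needs the larger. Leave any blue look-alike of the stand alone.

How it is judged:
By the outcome, as a careful person would: the job done as asked, in the order asked, and still so for the second after the job is handed in, with the robot touching nothing.
It also fails if it takes over 72 s, if anything falls off the work surface, if the arm or the gripper's body presses on something with over 40 N, if the wrist force passes 120 N, or if a joint passes its speed limit or range.

ROBOT

A 6-joint arm with a two-finger parallel gripper is mounted at the origin on a cart in front of the work surface, level with it; the furniture and walls round the work are solid. World frame = base frame: x ahead of the robot, y to its left, z up, the work surface at z = 0. Lengths are in mm, angles in degrees, forces in N, time in s.
With the tool pointing down it reaches from about 350 to 850 mm from the base axis. Payload 8.1 kg.
Tool frame: the origin (TCP) lies at the very end of the fingers, on their centre line; the grasp point (between the pads) lies 19 mm behind it; z points along the fingers, y is the direction in which the jaws open and shut (so a half turn about z gives the same grasp; the last joint's range is limited). The gripper opens to 85 mm and grips with 20 to 120 N. Pads are 22 mm wide; open, the fingers measure 114 mm over their backs; the gripper's body (76 mm by 85 mm) begins 54 mm behind the grasp point. The pads swing forward as they close: fully open they stand 13 mm farther back than shut.
Start: joints at [71.711, 7.471, 85.268, -0, 87.261, -4.893], TCP at [138.983, 583.686, 231.292] pointing down, gripper open.
Joint ranges: [-169.43, 169.43], [-51.17, 129.36], [1.28, 143.12], [-76.62, 256.62], [0, 156.53], [-152.29, 152.29]. Speed limits (degrees/s): [136.94, 136.94, 159.86, 180, 180, 180].

INTERFACE

Orientations are given as [roll, pitch, yaw] about the fixed x, y, z axes, in that order (R = Rz(yaw) Ry(pitch) Rx(roll)).
In Python, from bench import r gives the robot as it stands.
- The arm moves only by the shell command python3 -m jog 'ROWS' [OPENING] [FORCE]. ROWS is JSON, a list of rows, each a list of 6 numbers: the shift along the tool's x, y, z normalised to -1 to 1, where 1 is 0.25 m, then the turn, a rotation vector about the tool's x, y, z normalised to -1 to 1, where 1 is pi rad. In form: [[x, y, z, ax, ay, az], ...]. A call has 1 to 10 rows; each row is the pose to reach, as a shift and turn from the pose commanded when the call began, along the tool's axes at that moment, turning the shorter way round; what a row does not reach only later rows make up. A row lasts 1/10 s, in which the tool goes at most 50 mm and 8.59 degrees, less where a joint would pass 70% of its speed; a pose out of reach is approached as far as the arm can. A call with a number of a shift or a turn outside -1 to 1 is refused whole. A call with a gripper value outside its range is refused whole. OPENING is the opening, from 0 (shut) to 1 (fully open), set as the call begins (- or left out, the last holds). The fingers move at their own pace and stop on an object; FORCE is the grip in N (left out, the last holds). Time passes only in rows, so rows that repeat a pose let the fingers close. It gives the time, the measured TCP pose, the force and the opening at its end, in the units of the state.
- r.sense(): the state, without advancing time (a new reading comes with each control period).
- r.snapshot(name): name is "scene" or "side" or "wrist"; returns a dict with "pixels" (420x560x3 uint8, red, green, blue), "intrinsics" (3x3 intrinsics, pixels), "extrinsics" (4x4, takes a point from camera to world coordinates). Camera axes: x right, y down, z forward; pixel columns grow to the right and rows downward; lengths in mm; the calibration is good to about 2 mm. A picture is of the moment at which its call begins. There is no depth.
- r.hand_in(): hands the job in, once; it reports no verdict.
The state is a dict: "time": time; "joint_pos": joint angles; "qd": joint speeds; "joint_efforts": joint torques, N m; "tool_pos": TCP position; "tcp_rot": TCP orientation; "ft_force": force on the tool from outside, world axes, zero at the start; "wrist_torque": the same for the moment, N m; "finger_gap": finger opening in mm.
Only numpy, scipy, OpenCV 4.12 (cv2) and the standard library are available. Lean on these libraries where they do the work, as an engineer would, in place of code of your own. Each camera call takes 0.05 s, during which the arm holds its last target.

## Working session

There is one attempt and no reset: what is moved stays moved. The work goes in short steps, Python scripts to look and compute and a shell command to move; the robot and the scene stay as the last step left them, time stands still between calls to the robot, and variables do not carry over. Pictures are saved under pics/ and viewed, and the job is handed in when it is done.

```bash
mkdir -p pics; cat > h.py <<'E'
import numpy as np, cv2
from bench import r
def snap(n,f):
    s=r.snapshot(n); cv2.imwrite('pics/'+f+'.png',s['pixels'][:,:,::-1]); np.savez('pics/'+f+'.npz',K=s['intrinsics'],E=s['extrinsics'],p=s['pixels']); return s
def ray(f,u,v):
    d=np.load('pics/'+f+'.npz'); K,E=np.array(d['K']),np.array(d['E'])
    q=E[:3,:3]@np.linalg.inv(K)@np.array([u,v,1.]); return E[:3,3],q/np.linalg.norm(q)
def onz(f,u,v,z):
    o,q=ray(f,u,v); return o+q*(z-o[2])/q[2]
def two(a,b):
    A=[];B=[]
    for f,u,v in (a,b):
        o,q=ray(f,u,v);P=np.eye(3)-np.outer(q,q);A.append(P);B.append(P@o)
    return np.linalg.lstsq(np.vstack(A),np.hstack(B),rcond=None)[0]
def proj(f,p):
    d=np.load('pics/'+f+'.npz');E=np.linalg.inv(d['E']);c=d['K']@(E[:3,:3]@np.array(p)+E[:3,3]);return c[:2]/c[2]
E
python3 - <<'E'
from h import *
for n in ("scene","side","wrist"):
    s=snap(n,n+'0'); print(n,s['extrinsics'][:3,3],s['extrinsics'][:3,2],s['intrinsics'][0])
print(r.sense())
E
```

```text
scene [-109.71356535 -764.69870729  676.95323473] [ 0.52938504  0.70988563 -0.46455771] [495.00577278   0.         276.91441092]
side [ 527.49194369 -762.1976273   766.89805475] [-0.02042191  0.7987845  -0.60127055] [461.96618484   0.         273.47438663]
wrist [ 58.39224265 602.30815405 372.5229554 ] [ 0.31324619 -0.07530564 -0.94668151] [305.71781913   0.         280.04821767]
{'time': 0.15, 'joint_pos': array([ 7.17106113e+01,  7.50735771e+00,  8.53142305e+01,  1.65919988e-03,
        8.72611379e+01, -4.89370811e+00]), 'qd': array([-0.0259218 , -0.12919079, -0.06842832, -0.06847229, -0.0281087 ,
       -0.06700744]), 'joint_efforts': array([ 3.90793848e-04, -5.70067155e+01, -5.01155305e+01, -2.72609614e-04,
        9.60771547e-03, -2.82555948e-05]), 'tool_pos': array([138.84866422, 583.28678292, 230.46944469]), 'tcp_rot': array([-1.79917717e+02, -8.70830065e-03,  1.66604233e+02]), 'ft_force': array([ 0.25183697,  0.44650833, -0.40503933]), 'wrist_torque': array([-0.0069632 , -0.02172849,  0.03734177]), 'finger_gap': 85.55493223384191}
```

View pics/scene0.png

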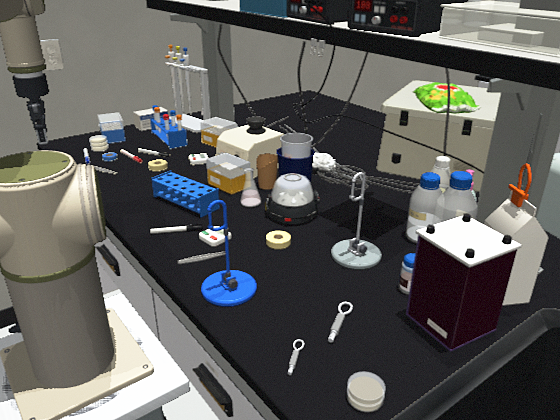

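View pics/side0.png

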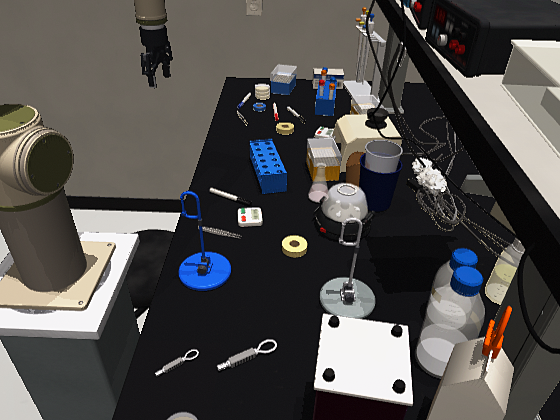

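View pics/wrist0.png

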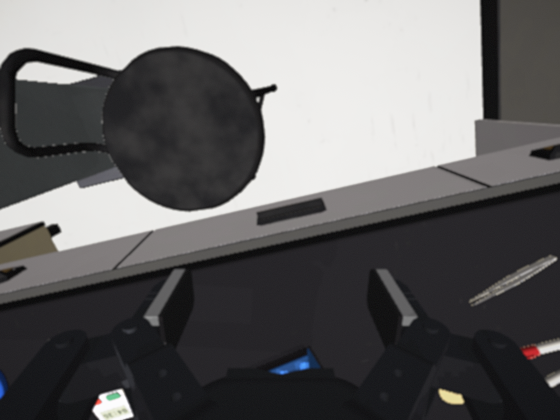

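The larger key is near scene (341,321) and side (247,355). The grey stand is at scene (357,250) and side (348,297), with its hook at scene (358,187) and side (350,232). I'll zoom in on both.

```bash
python3 - <<'E'
import cv2,numpy as np
a=cv2.imread('pics/scene0.png');b=cv2.imread('pics/side0.png')
def c(i,x,y,w,h,k): return cv2.resize(i[y:y+h,x:x+w],None,fx=k,fy=k,interpolation=cv2.INTER_CUBIC)
cv2.imwrite('pics/z1.png',np.hstack([c(a,320,160,80,120,5),c(b,310,200,80,120,5)]))
cv2.imwrite('pics/z2.png',np.hstack([c(a,310,290,66,66,6),c(b,215,325,66,66,6)]))
E
```

```text
(no output)
```

View pics/z1.png

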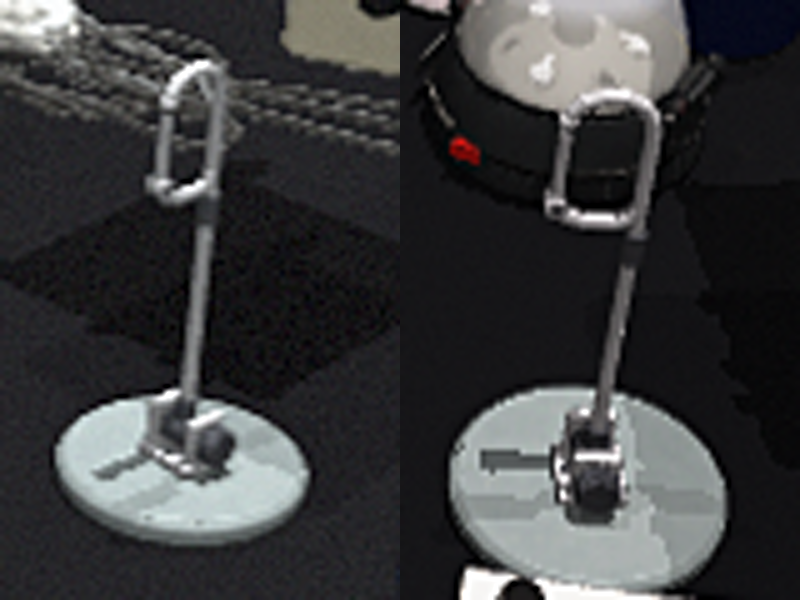

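View pics/z2.png

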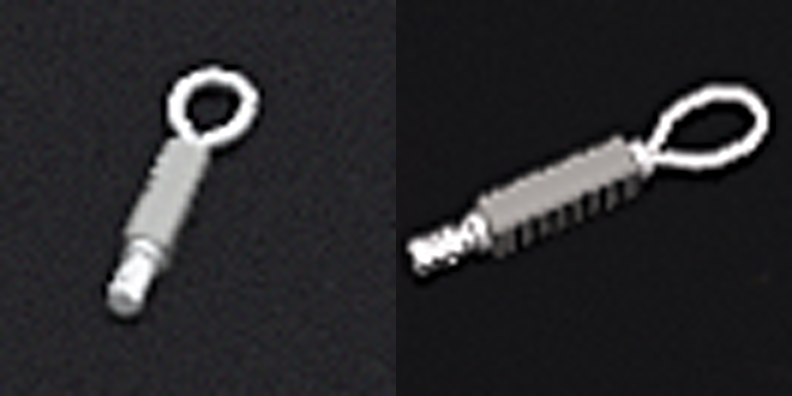

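```bash
python3 - <<'E'
from h import *
S=lambda u,v:('scene0',320+u/5,160+v/5); D=lambda u,v:('side0',310+(u-400)/5,200+v/5)
KS=lambda u,v:('scene0',310+u/6,290+v/6); KD=lambda u,v:('side0',215+(u-396)/6,325+v/6)
for n,a,b in [('tip',S(167,103),D(567,118)),('hinge',S(158,187),D(557,208)),('spinebot',S(205,195),D(637,225)),('pivotish',S(188,420),D(598,450)),('spinetop',S(216,85),D(652,115))]:
    p=two(a,b);print(n,p.round(1),proj(a[0],p)-a[1:],proj(b[0],p)-b[1:])
for n,a,b in [('eyefar',KS(230,80),KD(762,118)),('drive',KS(125,298),KD(414,255)),('neck',KS(195,142),KD(648,155))]:
    p=two(a,b);print(n,p.round(1), onz(*a,8).round(1),onz(*b,8).round(1))
# base by mask -> boundary rays onto z=14
for f,roi in(('scene0',(325,395,225,275)),('side0',(315,380,270,322))):
    p=np.load('pics/'+f+'.npz')['p'].astype(int)
    x0,x1,y0,y1=roi
    m=np.zeros(p.shape[:2],np.uint8);m[y0:y1,x0:x1]=(p[y0:y1,x0:x1].min(2)>95)
    m[:, :]=cv2.morphologyEx(m,cv2.MORPH_CLOSE,np.ones((5,5)))
    c=max(cv2.findContours(m,0,1)[0],key=cv2.contourArea)[:,0]
    P=np.array([onz(f,u,v,14)[:2] for u,v in c])
    print(f,cv2.minEnclosingCircle(P.astype(np.float32)),P.min(0),P.max(0))
E
```

```text
tip [646.7 -42.4 211. ] [0.02689425 0.05158386] [-0.00547202 -0.0674306 ]
hinge [647.4 -41.5 166.2] [0.36157025 0.65114536] [-0.07474518 -0.854168  ]
spinebot [682.  -37.6 152.5] [-0.11648279 -0.20948565] [0.02317121 0.27837054]
pivotish [679.6 -42.9  28.8] [0.2021185 0.322287 ] [-0.03903128 -0.43081628]
spinetop [680.3 -39.8 211. ] [-0.13793451 -0.26511803] [0.02805862 0.35192543]
eyefar [ 522.8 -175.5    2. ] [ 517.7 -179.1    8. ] [ 522.9 -181.8    8. ]
drive [ 414.4 -237.9    5.4] [ 412.4 -239.8    8. ] [ 414.8 -239.7    8. ]
neck [ 485.9 -195.6    5.7] [ 484.2 -196.6    8. ] [ 486.1 -198.3    8. ]
scene0 ((698.5740966796875, -28.14027976989746), 102.13705444335938) [ 605.90323332 -111.91830992] [771.67169819  44.81927053]
side0 ((672.8176879882812, -51.374664306640625), 90.06352996826172) [ 615.15617276 -121.81697768] [735.87867451  35.45011568]
```

```bash
cat >> h.py <<'E'
from scipy.spatial.transform import Rotation as R
def rel(p,rpy,s=None):
    s=s or r.sense(); R0=R.from_euler('xyz',s['tcp_rot'],degrees=True); R1=R.from_euler('xyz',rpy,degrees=True)
    d=R0.inv().apply(np.array(p)-s['tool_pos'])/250; w=(R0.inv()*R1).as_rotvec()/np.pi
    return np.round(np.r_[d,w],4).tolist()
E
python3 - <<'E'
from h import *
# shelf front-bottom edge line from two views
def plane(f,a,b):
    o,q=ray(f,*a);_,q2=ray(f,*b);n=np.cross(q,q2);n/=np.linalg.norm(n);return n,n@o
n1,d1=plane('scene0',(160,8),(555,82));n2,d2=plane('side0',(420,85),(555,245))
d=np.cross(n1,n2);d/=np.linalg.norm(d)
p=np.linalg.lstsq(np.array([n1,n2,d]),np.array([d1,d2,0]),rcond=None)[0]
for y in(-300,0,300):print((p+d*(y-p[1])/d[1]).round())
print('bluebase',onz('side0',204,270,14).round(),onz('scene0',229,288,14).round())
print('flask',onz('side0',318,190,30).round(),'tape',onz('side0',294,245,18).round(),'timer',onz('side0',250,217,18).round())
print(rel([480,200,330],[180,0,90]))
E
```

```text
[ 783. -300.  477.]
[744.   0. 484.]
[705. 300. 492.]
bluebase [348.  16.  14.] [338.  12.  14.]
flask [625. 345.  30.] tape [558. 113.  18.] timer [440. 222.  18.]
[-1.6826, -1.1759, -0.3967, -0.0004, 0.0003, 0.4256]
```

```bash
python3 - <<'E'
import cv2
a=cv2.imread('pics/side0.png');cv2.imwrite('pics/z3.png',cv2.resize(a[0:260,340:560],None,fx=2.2,fy=2.2))
E
```

```text
(no output)
```

View pics/z3.png

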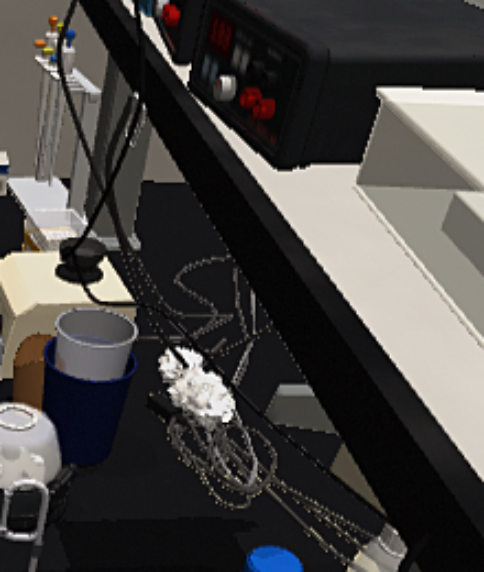

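```bash
python3 - <<'E'
from h import *
print(rel([330,430,330],[180,0,170]))
E
```

```text
[-0.8858, -0.4199, -0.3977, -0.0005, -0.0001, -0.0189]
```

```bash
python3 -m jog '[[-0.15,-0.07,-0.1,0,0,0],[-0.32,-0.15,-0.2,0,0,0],[-0.5,-0.22,-0.3,0,0,-0.01],[-0.67,-0.3,-0.4,0,0,-0.02],[-0.84,-0.38,-0.4,0,0,-0.02],[-0.88,-0.42,-0.4,0,0,-0.02]]' && python3 - <<'E'
from h import *
print(rel([470,190,330],[180,0,175]))
E
```

```text
time: 0.75
tool_pos: [332.0, 428.4, 332.7]
tcp_rot: [179.9, 0.1, 170.0]
ft_force: [0.5, 0.7, 0.4]
finger_gap: 85.2
[-0.7088, -0.8439, 0.0114, 0.0003, 0.0008, -0.0276]
```

```bash
python3 -m jog '[[-0.12,-0.15,0,0,0,-0.01],[-0.24,-0.3,0,0,0,-0.02],[-0.36,-0.45,0,0,0,-0.028],[-0.49,-0.6,0,0,0,-0.028],[-0.6,-0.74,0,0,0,-0.028],[-0.71,-0.84,0,0,0,-0.028]]' && python3 - <<'E'
from h import *
print(rel([500,-50,330],[180,0,180]))
E
```

```text
time: 1.35
tool_pos: [468.4, 191.0, 331.3]
tcp_rot: [-180.0, 0.0, 175.2]
ft_force: [0.6, 0.8, 1.3]
finger_gap: 85.2
[-0.207, -0.95, 0.0054, -0.0001, 0.0, -0.0268]
```

```bash
python3 - <<'E'
from h import *
print(rel([550,30,340],[180,0,91]))
E
```

```text
[-0.3794, -0.6144, -0.0347, -0.0001, 0.0001, 0.4677]
```

```bash
python3 -m jog '[[-0.04,-0.06,0,0,0,0.045],[-0.08,-0.12,0,0,0,0.09],[-0.12,-0.2,0,0,0,0.14],[-0.17,-0.28,0,0,0,0.185],[-0.21,-0.35,0,0,0,0.23],[-0.26,-0.42,0,0,0,0.28],[-0.3,-0.5,-0.03,0,0,0.325],[-0.34,-0.56,-0.03,0,0,0.37],[-0.38,-0.61,-0.03,0,0,0.42],[-0.38,-0.61,-0.03,0,0,0.467]]' && python3 - <<'E'
from h import *
print(rel([550,-42,345],[180,0,5]))
E
```

```text
time: 2.35
tool_pos: [550.4, 31.8, 338.1]
tcp_rot: [-180.0, 0.0, 91.0]
ft_force: [0.4, 0.2, -0.5]
finger_gap: 85.4
[-0.2952, -0.0067, -0.0274, -0.0001, 0.0003, 0.4777]
```

```bash
python3 -m jog '[[-0.03,0,0,0,0,0.045],[-0.06,0,0,0,0,0.09],[-0.09,0,0,0,0,0.14],[-0.12,0,0,0,0,0.185],[-0.15,0,0,0,0,0.23],[-0.2,0,0,0,0,0.28],[-0.25,0,-0.03,0,0,0.325],[-0.29,0,-0.03,0,0,0.37],[-0.29,0,-0.03,0,0,0.42],[-0.29,0,-0.03,0,0,0.467]]' && python3 - <<'E'
from h import *
snap('wrist','w1')
E
```

```text
time: 3.35
tool_pos: [551.6, -39.3, 345.9]
tcp_rot: [-180.0, 0.0, 7.3]
ft_force: [0.1, 0.3, -0.2]
finger_gap: 85.2
```

View pics/w1.png

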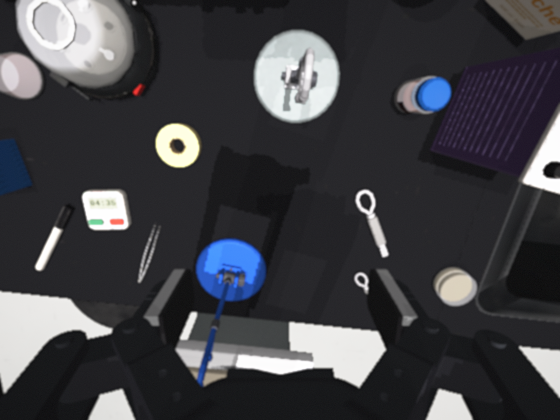

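The wrist view shows the stand's base centred near (297,76) with the hook above it, the larger key from (366,200) to (384,253), and the tape at (178,146).

```bash
python3 - <<'E'
from h import *
a=cv2.imread('pics/w1.png')
def c(x,y,w,h,k): return cv2.resize(a[y:y+h,x:x+w],None,fx=k,fy=k,interpolation=cv2.INTER_CUBIC)
cv2.imwrite('pics/z4.png',np.hstack([c(245,20,100,110,5),c(345,180,55,110,5)]))
p=a.astype(int)
m=((p.min(2)>95)*1).astype(np.uint8); mm=np.zeros_like(m);mm[20:130,245:345]=m[20:130,245:345]
mm=cv2.morphologyEx(mm,cv2.MORPH_CLOSE,np.ones((5,5)))
cc=max(cv2.findContours(mm,0,1)[0],key=cv2.contourArea)[:,0]
P=np.array([onz('w1',u,v,12)[:2] for u,v in cc]).astype(np.float32)
print(cv2.fitEllipse(P),cv2.minEnclosingCircle(P))
E
```

```text
((673.6163940429688, -47.00327682495117), (121.7676773071289, 122.11489868164062), 164.697021484375) ((673.6802978515625, -47.07416915893555), 61.917449951171875)
```

View pics/z4.png

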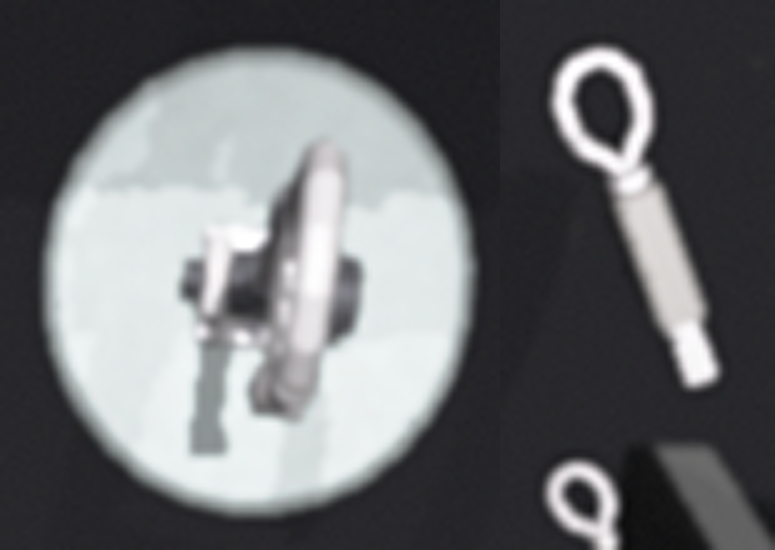

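```bash
python3 - <<'E'
from h import *
W=lambda u,v:(245+u/5,20+v/5)
for n,u,v,z in [('spine far top edge',327,150,212),('nose near',311,345,218),('hinge',282,400,172),('bracket axis L',190,285,30),('bracket axis R',350,300,30)]:
    print(n,onz('w1',*W(u,v),z).round(1))
K=lambda u,v:onz('w1',345+(u-500)/5,180+v/5,8).round(1)
e=K(598,58);d=K(702,384);n=K(628,180);print(e,d,n, np.linalg.norm(e-d),np.degrees(np.arctan2(*(e-d)[1::-1])))
# compare base centre from other cams
for f,(x0,x1,y0,y1) in(('scene0',(325,390,232,275)),('side0',(318,378,274,320))):
    p=np.load('pics/'+f+'.npz')['p'].astype(int);m=np.zeros(p.shape[:2],np.uint8)
    m[y0:y1,x0:x1]=p[y0:y1,x0:x1].min(2)>90;m=cv2.morphologyEx(m,cv2.MORPH_CLOSE,np.ones((3,3)))
    cc=max(cv2.findContours(m,0,1)[0],key=cv2.contourArea);x,y,w,h=cv2.boundingRect(cc)
    print(f,x,y,w,h,'pred',[proj(f,[673.6+62*np.cos(t),-47+62*np.sin(t),z]).round(1).tolist() for t in(0,1.57,3.14,4.71) for z in (14,)])
E
```

```text
spine far top edge [679.1 -47.9 212. ]
nose near [649.4 -49.5 218. ]
hinge [641.4 -48.9 172. ]
bracket axis L [671.  -28.1  30. ]
bracket axis R [672.8 -72.5  30. ]
[ 519.3 -182.     8. ] [ 407.9 -243.5    8. ] [ 479.2 -201.     8. ] 127.24861492369965 28.90153582092137
scene0 331 232 51 37 pred [[374.2, 243.1], [339.7, 240.5], [338.4, 259.1], [375.1, 262.0]]
side0 320 274 55 46 pred [[374.4, 296.6], [343.9, 275.8], [318.1, 294.4], [348.7, 317.3]]
```

```bash
python3 - <<'E'
from h import *
print(rel([455,-217,140],[180,0,29]))
E
```

```text
[-0.4665, 0.6615, 0.8238, -0.0001, 0.0002, -0.1237]
```

```bash
python3 -m jog '[[-0.07,0.11,0.1,0,0,-0.03],[-0.15,0.22,0.2,0,0,-0.06],[-0.23,0.33,0.32,0,0,-0.09],[-0.3,0.43,0.45,0,0,-0.12],[-0.37,0.53,0.57,0,0,-0.124],[-0.43,0.61,0.7,0,0,-0.124],[-0.467,0.662,0.8,0,0,-0.124],[-0.467,0.662,0.824,0,0,-0.124],[-0.467,0.662,0.824,0,0,-0.124]]' && python3 - <<'E'
from h import *
snap('wrist','w2')
E
```

```text
time: 4.3
tool_pos: [457.4, -217.9, 139.2]
tcp_rot: [-179.9, 0.1, 30.0]
ft_force: [0.5, 1.1, 0.6]
finger_gap: 85.5
```

View pics/w2.png

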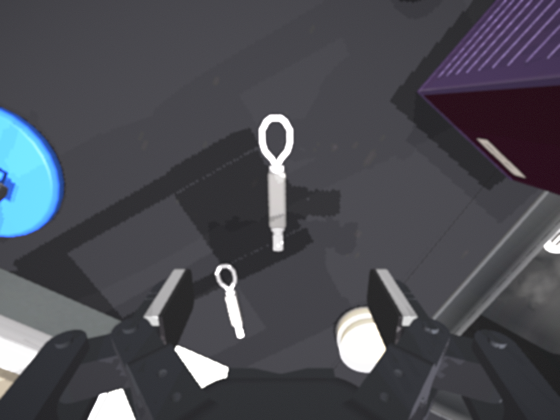

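```bash
python3 - <<'E'
from h import *
e=onz('w2',276,116,8);d=onz('w2',278,250,8);a=onz('w2',277,172,16);b=onz('w2',278,230,8)
print(e,d,np.linalg.norm(e-d),np.degrees(np.arctan2(*(e-d)[1::-1])))
u=(d-e)/np.linalg.norm(d-e);g1=e+u*75.5;g2=d-u*50;print(g1,g2)
print('small',onz('w2',226,266,5),onz('w2',240,336,5))
g=(g1+g2)/2
yw=np.degrees(np.arctan2(*(e-d)[1::-1]))
print(rel([g[0],g[1],3],[180,0,yw]))
T=lambda P:R.from_euler('z',-yw,degrees=True).apply(P-g)
print(T(onz('w2',226,266,5)),T(onz('w2',240,336,5)))
print(proj('w2',g))
E
```

```text
[ 519.81947661 -177.72949732    8.        ] [ 410.67689927 -242.49581878    8.        ] 126.91248395608388 30.68532700392765
[ 454.89076091 -216.25886116    8.        ] [ 453.67604874 -216.97968379    8.        ]
small [ 367.10542637 -206.34682484    5.        ] [ 296.40658792 -259.44445484    5.        ]
[-0.0116, -0.0132, 0.5509, -0.0001, -0.0001, -0.0034]
[-69.72931531  53.32303155  -3.        ] [-157.62603964   43.73919509   -3.        ]
[277.26943976 201.05246395]
```

```bash
python3 -m jog '[[-0.01,-0.013,0.15,0,0,-0.003],[-0.012,-0.013,0.3,0,0,-0.003],[-0.012,-0.013,0.42,0,0,-0.003],[-0.012,-0.013,0.48,0,0,-0.003],[-0.012,-0.013,0.51,0,0,-0.003],[-0.012,-0.013,0.51,0,0,-0.003]]' 0.5 && python3 - <<'E'
from h import *
print(rel([454.3,-216.6,3],[180,0,30.2]))
E
```

```text
time: 4.95
tool_pos: [454.7, -216.8, 13.3]
tcp_rot: [180.0, -0.0, 30.6]
ft_force: [0.1, -0.5, -0.2]
finger_gap: 42.7
[-0.0011, -0.0016, 0.0413, 0.0001, -0.0001, 0.0023]
```

```bash
python3 -m jog '[[0,0,0.02,0,0,0],[0,0,0.035,0,0,0],[0,0,0.041,0,0,0],[0,0,0.041,0,0,0]]' && python3 -m jog '[[0,0,0,0,0,0],[0,0,0,0,0,0],[0,0,0,0,0,0],[0,0,0,0,0,0],[0,0,0,0,0,0],[0,0,0,0,0,0],[0,0,0,0,0,0]]' 0 50
```

```text
time: 5.35
tool_pos: [454.0, -217.2, 2.7]
tcp_rot: [180.0, -0.0, 30.5]
ft_force: [0.5, 0.1, 0.3]
finger_gap: 42.8
time: 6.05
tool_pos: [454.2, -217.4, 3.0]
tcp_rot: [180.0, -0.0, 30.5]
ft_force: [-0.9, 0.2, 5.9]
finger_gap: 14.6
```

```bash
python3 -m jog '[[0,0,-0.02,0,0,0],[0,0,-0.1,0,0,0],[0,0,-0.2,0,0,0],[0,0,-0.35,0,0,0],[0,0,-0.5,0,0,0],[0,0,-0.65,0,0,0],[0,0,-0.8,0,0,0],[0,0,-0.8,0,0,0]]' && python3 - <<'E'
from h import *
snap('wrist','w3');snap('side','s3')
print(r.sense()['ft_force'])
E
```

```text
time: 6.85
tool_pos: [456.5, -218.7, 209.0]
tcp_rot: [179.5, -0.3, 30.5]
ft_force: [1.9, -1.0, -0.4]
finger_gap: 14.3
[-1.24862546  0.27023131 -1.08037743]
```

View pics/w3.png

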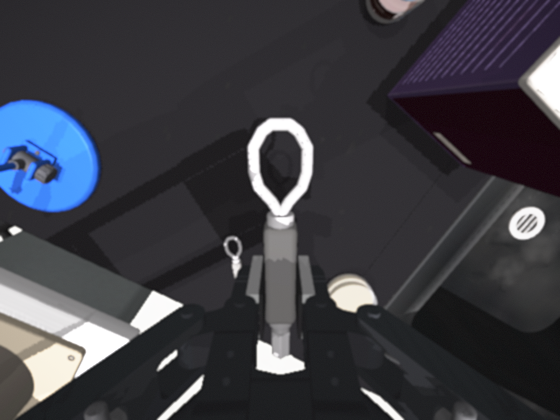

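View pics/s3.png

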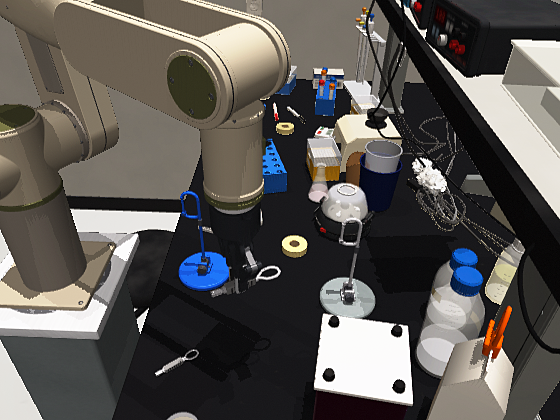

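The key is held level and aligned with the tool; its eye's far end is at wrist pixel (280,121).

```bash
python3 - <<'E'
from h import *
s=r.sense();R0=R.from_euler('xyz',s['tcp_rot'],degrees=True)
print(s['tool_pos'],s['tcp_rot'])
for uv in((280,122),(282,218),(283,352)):
    print(R0.inv().apply(onz('w3',*uv,s['tool_pos'][2]+5)-s['tool_pos']).round(1))
y=np.radians(3);L=73
tip=np.array([639.6,-48.8,205-3])
u=np.array([np.cos(y),np.sin(y),0])
pre=tip-u*(L+40);print('pre tcp',pre)
print(rel([pre[0],pre[1],260],[180,0,3]))
E
```

```text
[ 454.29069118 -217.39176951  203.44221952] [ 1.79903212e+02 -5.41729178e-02  3.05278195e+01]
[77.1  2.6 -4.9]
[31.   3.6 -5. ]
[-52.4   4.3  -5. ]
pre tcp [526.75486257 -54.71396306 202.        ]
[0.5804, -0.4129, -0.2264, 0.0005, -0.0004, 0.1529]
```

```bash
python3 - <<'E'
from h import *
print(rel([520,-51.5,197],[180,0,3]))
E
```

```text
[0.5634, -0.4381, 0.0256, 0.0005, -0.0004, 0.1529]
```

```bash
python3 -m jog '[[0.06,-0.05,0,0,0,0.02],[0.14,-0.11,0.01,0,0,0.05],[0.22,-0.18,0.01,0,0,0.08],[0.31,-0.25,0.02,0,0,0.11],[0.4,-0.31,0.025,0,0,0.14],[0.48,-0.37,0.025,0,0,0.153],[0.53,-0.42,0.025,0,0,0.153],[0.56,-0.438,0.025,0,0,0.153],[0.563,-0.438,0.025,0,0,0.153],[0.563,-0.438,0.025,0,0,0.153]]' && python3 - <<'E'
from h import *
for n in('wrist','side','scene'): snap(n,n+'4')
print(r.sense()['tool_pos'],r.sense()['ft_force'])
a=cv2.imread('pics/scene4.png');b=cv2.imread('pics/side4.png')
def c(i,x,y,w,h,k): return cv2.resize(i[y:y+h,x:x+w],None,fx=k,fy=k,interpolation=cv2.INTER_CUBIC)
cv2.imwrite('pics/z5.png',np.hstack([c(a,290,150,100,120,4),c(b,270,180,100,120,4)]))
E
```

```text
time: 7.95
tool_pos: [519.0, -51.7, 195.4]
tcp_rot: [-180.0, 0.1, 3.0]
ft_force: [-0.4, -0.7, 0.1]
finger_gap: 14.5
[519.21153879 -52.16941378 196.101167  ] [-0.12897214 -0.10192388 -0.40660111]
```

View pics/z5.png

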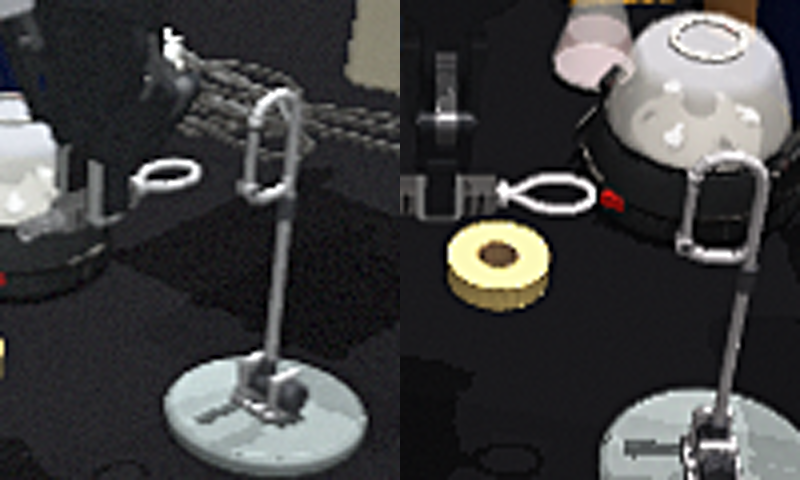

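View pics/wrist4.png

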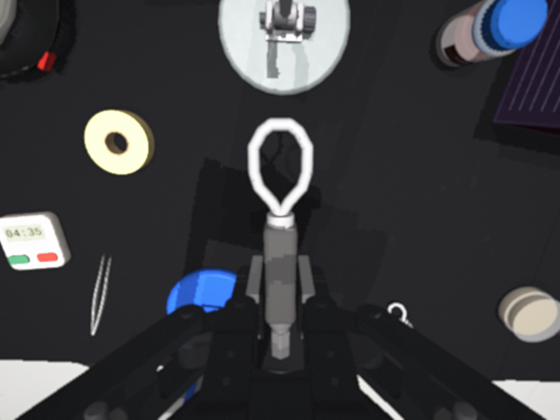

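```bash
python3 - <<'E'
from h import *
a=cv2.imread('pics/scene4.png');b=cv2.imread('pics/side4.png')
def c(i,x,y,w,h,k): return cv2.resize(i[y:y+h,x:x+w],None,fx=k,fy=k,interpolation=cv2.INTER_CUBIC)
cv2.imwrite('pics/z6.png',np.hstack([c(a,322,165,50,60,8),c(b,415-85,210,50,60,8)]))
S=lambda u,v:('scene4',290+u/4,150+v/4);D=lambda u,v:('side4',270+(u-400)/4,180+v/4)
for n,p,q in[('eyefar',S(198,175),D(594,193)),('neck',S(138,185),D(506,191))]:
    P=two(p,q);print(n,P.round(1),proj(p[0],P)-p[1:],proj(q[0],P)-q[1:])
E
```

```text
eyefar [599.  -46.3 196.2] [-0.63141431 -1.22771008] [0.10823571 1.55994883]
neck [555.1 -47.2 200.1] [-0.00010405 -0.00020003] [1.93606708e-05 2.49328244e-04]
```

View pics/z6.png

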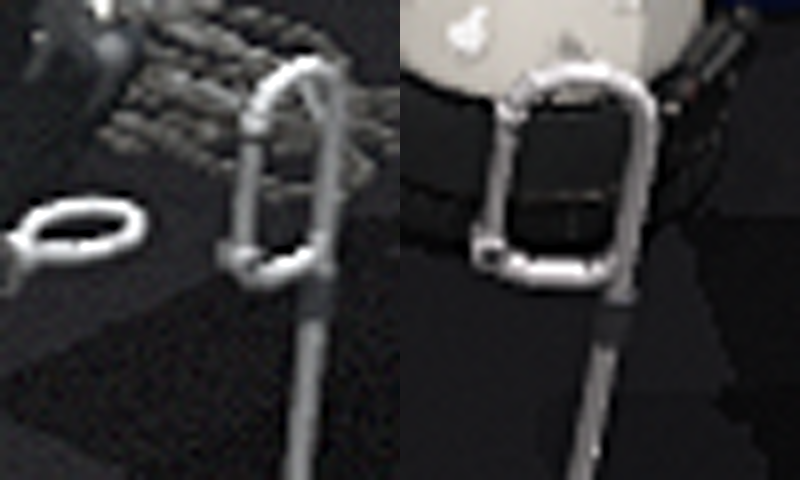

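```bash
python3 - <<'E'
from h import *
S=lambda u,v:('scene4',322+u/8,165+v/8);D=lambda u,v:('side4',330+(u-400)/8,210+v/8)
for n,p,q in[('tip',S(252,134),D(503,126)),('hinge',S(240,256),D(488,250)),('spinetop',S(333,100),D(648,118)),('collar',S(318,290),D(617,310)),('eyefar',S(143,212),('side4',270+193/4,180+193/4)),('eyenear',S(20,238),('side4',270+104/4,180+193/4))]:
    P=two(p,q);print(n,P.round(1),(proj(p[0],P)-p[1:]).round(1),(proj(q[0],P)-q[1:]).round(1))
for P in [(633,-46,206),(640,-46,205),(646,-46,205),(652,-46,208)]: print(P,proj('scene4',P),proj('side4',P))
E
```

```text
tip [645.7 -44.6 208.4] [0.2 0.4] [-0.  -0.5]
hinge [646.2 -43.6 168.6] [0.3 0.6] [-0.1 -0.8]
spinetop [681.6 -40.8 208.8] [0.1 0.1] [-0.  -0.2]
collar [681.5 -41.8 147.3] [0.1 0.2] [-0.  -0.2]
eyefar [597.9 -49.7 201.4] [-0.2 -0.4] [0.  0.5]
eyenear [553.8 -49.8 203.2] [0.4 0.8] [-0.1 -1. ]
(633, -46, 206) [350.04984835 184.69465179] [336.29309152 226.43814826]
(640, -46, 205) [352.2456442  184.32433102] [339.81291016 226.96625972]
(646, -46, 205) [354.14237186 183.66738045] [342.87353918 227.07680234]
(652, -46, 208) [356.12697889 181.81879357] [346.10417501 225.98842031]
```

```bash
python3 -m jog '[[0.02,-0.004,-0.003,0,0,0],[0.05,-0.008,-0.006,0,0,0],[0.08,-0.012,-0.006,0,0,0],[0.08,-0.012,-0.006,0,0,0],[0.08,-0.012,-0.006,0,0,0]]' && python3 - <<'E'
from h import *
for n in('wrist','side','scene'): snap(n,n+'5')
print(r.sense()['tool_pos'],r.sense()['ft_force'])
c=cv2.imread('pics/wrist5.png')[0:160,200:360];cv2.imwrite('pics/z7.png',cv2.resize(c,None,fx=3.7,fy=3.7,interpolation=cv2.INTER_CUBIC))
E
```

```text
time: 8.6
tool_pos: [539.5, -47.2, 197.6]
tcp_rot: [-180.0, 0.0, 3.0]
ft_force: [-1.1, 0.6, -0.1]
finger_gap: 14.7
[539.15698865 -47.29995674 197.67907032] [ 0.71528839  1.34905413 -0.12700171]
```

View pics/z7.png

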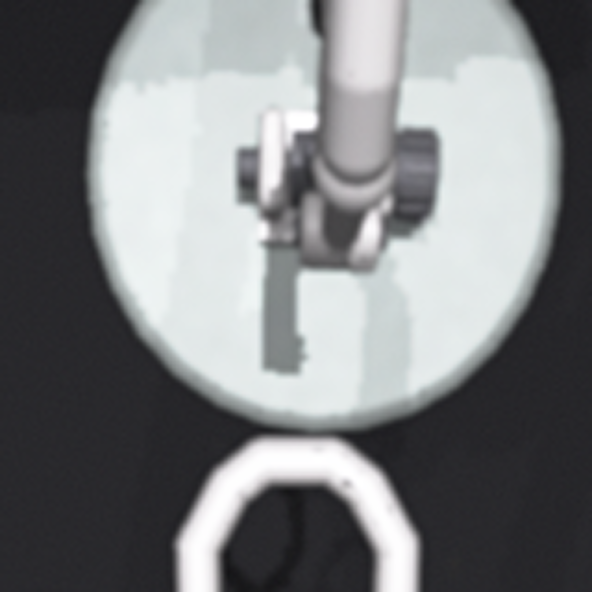

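```bash
python3 - <<'E'
from h import *
s=r.sense();R0=R.from_euler('xyz',s['tcp_rot'],degrees=True)
W=lambda u,v,z:R0.inv().apply(onz('wrist5',200+u/3.7,v/3.7,z)-s['tool_pos']).round(1)
print('hook top far',W(370,20,225),W(366,90,222),'nose low end',W(355,190,213),'hinge box',W(343,245,172),'stem base',W(338,170,30))
print('eye L/R outer',W(178,545,202.5),W(418,545,202.5),'eye front',W(300,460,202.5))
print('base centre', W(325,195,14))
E
python3 - <<'E'
import cv2,numpy as np
a=cv2.imread('pics/scene5.png');b=cv2.imread('pics/side5.png')
def c(i,x,y,w,h,k): return cv2.resize(i[y:y+h,x:x+w],None,fx=k,fy=k,interpolation=cv2.INTER_CUBIC)
cv2.imwrite('pics/z8.png',np.hstack([c(a,322,165,50,60,8),c(b,310,210,50,60,8)]))
E
```

```text
hook top far [114.    6.6 -27.4] [109.3   6.6 -24.4] nose low end [102.5   6.1 -15.4] hinge box [101.9   6.5  25.6] stem base [134.3  10.3 167.6]
eye L/R outer [ 65.8 -14.   -4.8] [65.8 14.8 -4.8] eye front [75.6  0.6 -4.8]
base centre [131.1   7.5 183.6]
```

View pics/z8.png

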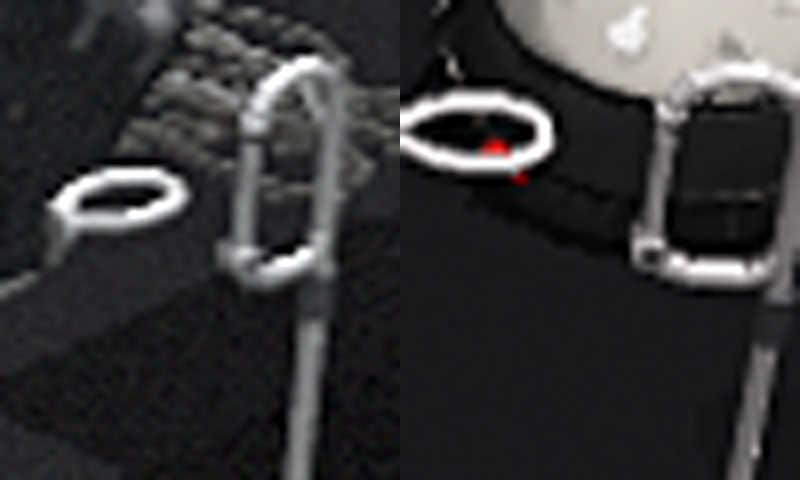

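```bash
cat > m.py <<'E'
from h import *
from scipy.optimize import least_squares
def run(fs,fd,ms,md,tips,tipd,yoff=5.8):
    s=r.sense();R0=R.from_euler('xyz',s['tcp_rot'],degrees=True)
    t=np.linspace(0,2*np.pi,181)
    ring=np.c_[61.5+14.5*np.cos(t),14.5*np.sin(t),0*t-5]
    P=s['tool_pos']+R0.apply(ring)
    b=[]
    for f,m in((fs,ms),(fd,md)):
        q=np.array([proj(f,p) for p in P]);k=q[:,0].argmax();
        pred=np.array([q[k,0],(q[:,1].max()+q[:,1].min())/2]); b.append(np.array(m)-pred)
        print(f,'pred',q[k].round(1),'vrange',q[:,1].min().round(1),q[:,1].max().round(1),'bias',b[-1].round(2))
    for y in(yoff-3,yoff,yoff+3,None):
        def w(v): return s['tool_pos']+R0.apply([v[0],v[2] if y is None else y,v[1]])
        g=lambda v:np.r_[proj(fs,w(v))+b[0]-tips,proj(fd,w(v))+b[1]-tipd]
        o=least_squares(g,[101,-8]+([0] if y is None else []));print('tooly',y,'tip tool',o.x.round(1),'res',g(o.x).round(2),'world',w(o.x).round(1))
E
python3 - <<'E'
from m import *
# ring: rightmost u and mid of vertical extent
ms=(322+187/8,165+198/8); md=(310+153/8,210+131/8)
print('vertical extents measured', 165+166/8,165+232/8,210+92/8,210+172/8)
run('scene5','side5',ms,md,np.array([322+252/8,165+134/8]),np.array([310+263/8,210+124/8]))
E
```

```text
vertical extents measured 185.75 194.0 221.5 231.5
scene5 pred [345.4 189.7] vrange 186.6 192.2 bias [-0.01  0.33]
side5 pred [327.  227.1] vrange 222.1 231.2 bias [ 2.16 -0.26]
tooly 2.8 tip tool [103.5 -11.4] res [-0.71  0.8   0.61 -0.77] world [642.6 -44.7 209.1]
tooly 5.8 tip tool [102.1 -13.3] res [-0.09  0.62  0.2  -0.6 ] world [641.4 -47.8 211. ]
tooly 8.8 tip tool [100.7 -15.2] res [ 0.54  0.44 -0.22 -0.42] world [640.2 -50.8 212.9]
tooly None tip tool [101.3 -14.4   7.5] res [ 0.27  0.51 -0.04 -0.5 ] world [640.7 -49.5 212.1]
```

```bash
python3 - <<'E'
from h import *
from scipy.optimize import least_squares
s=r.sense();R0=R.from_euler('xyz',s['tcp_rot'],degrees=True)
bs=np.array([0,.3]);bd=np.array([2.16,-.26])
S=lambda u,v:np.array([322+u/8,165+v/8]);D=lambda u,v:np.array([310+(u-400)/8,210+v/8])
for n,a,c in[('nose bump ctr',S(255,118),D(670,108)),('tip line',S(252,134),D(663,124)),('hinge knuckle ctr',S(240,256),D(648,248)),('gate mid',S(247,195),D(657,180)),('collar mid',S(318,292),D(775,322)),]:
    w=lambda v:s['tool_pos']+R0.apply([v[0],6,v[1]])
    g=lambda v:np.r_[proj('scene5',w(v))+bs-a,proj('side5',w(v))+bd-c]
    o=least_squares(g,[101,-8]);print(n,w(o.x).round(1),g(o.x).round(2))
# pivot: bench base centre by wrist ; use base top ring in side/scene
for f,b in(('scene5',bs),('side5',bd)):
    t=np.linspace(0,2*np.pi,181)
    q=np.array([proj(f,[674+62*np.cos(k),-47+62*np.sin(k),14])+b for k in t]);print(f,q.min(0).round(1),q.max(0).round(1))
E
python3 - <<'E'
import cv2,numpy as np
a=cv2.imread('pics/scene5.png');b=cv2.imread('pics/side5.png')
def c(i,x,y,w,h,k): return cv2.resize(i[y:y+h,x:x+w],None,fx=k,fy=k,interpolation=cv2.INTER_CUBIC)
cv2.imwrite('pics/z9.png',np.hstack([c(a,325,225,65,60,6),c(b,315,265,65,60,6)]))
E
```

```text
nose bump ctr [642.4 -47.9 215.9] [ 0.06  0.53  0.09 -0.52]
tip line [641.3 -48.  211.1] [-0.04  0.59  0.16 -0.58]
hinge knuckle ctr [641.4 -48.  172. ] [ 0.25  0.78  0.04 -0.76]
gate mid [641.5 -48.  192.7] [ 0.06  0.28  0.03 -0.27]
collar mid [676.6 -46.1 148.3] [-0.02  1.06  0.28 -1.03]
scene5 [331.9 238.3] [382.2 265.1]
side5 [320.5 275.5] [377.  317.1]
```

View pics/z9.png

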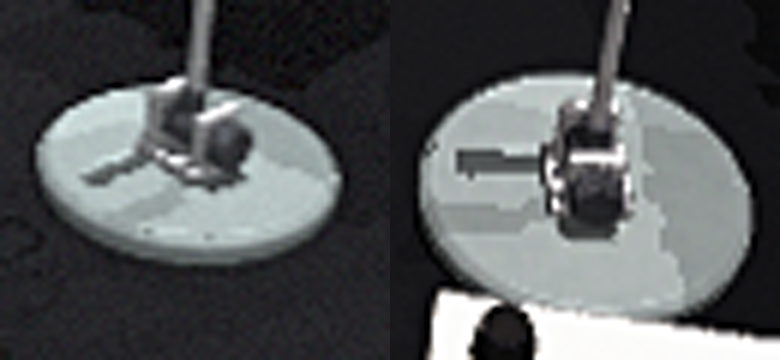

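```bash
python3 - <<'E'
from h import *
print(rel([550,-50,198.5],[180,0,1.5]))
E
```

```text
[0.0427, 0.013, -0.0033, -0.0, 0.0001, 0.0083]
```

```bash
python3 -m jog '[[0.01,0.006,-0.003,0,0,0.004],[0.025,0.013,-0.003,0,0,0.008],[0.04,0.013,-0.003,0,0,0.008],[0.043,0.013,-0.003,0,0,0.008],[0.043,0.013,-0.003,0,0,0.008]]' && python3 - <<'E'
from h import *
for n in('wrist','side'): snap(n,n+'6')
print(r.sense()['tool_pos'],r.sense()['ft_force'])
c=cv2.imread('pics/wrist6.png')[0:160,200:360];d=cv2.imread('pics/side6.png')[205:265,310:370]
cv2.imwrite('pics/z10.png',np.hstack([cv2.resize(c,(400,400),interpolation=cv2.INTER_CUBIC),cv2.resize(d,(400,400),interpolation=cv2.INTER_CUBIC)]))
E
```

```text
time: 9.25
tool_pos: [550.4, -50.0, 198.5]
tcp_rot: [-180.0, 0.0, 1.6]
ft_force: [-0.5, 0.5, -0.2]
finger_gap: 14.8
[550.16869337 -49.95618706 198.44104604] [-0.35104284  0.01613407 -0.59512853]
```

View pics/z10.png

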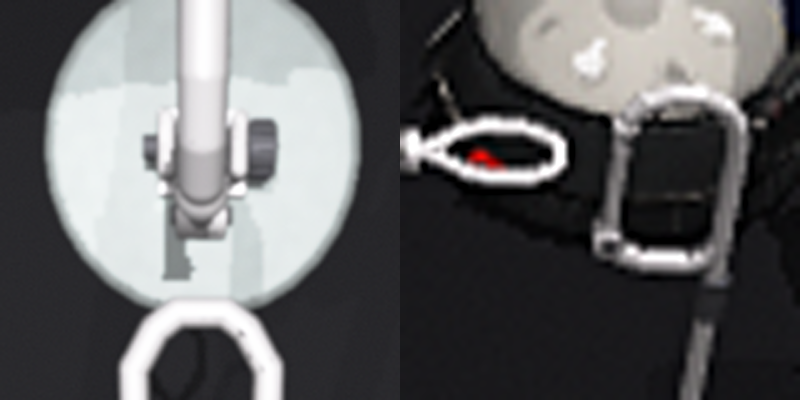

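```bash
python3 -m jog '[[0,0,-0.006,0,0,0],[0.015,0,-0.006,0,0,0],[0.028,0,-0.006,0,0,0],[0.032,0,-0.006,0,0,0]]'; for i in 1 2 3; do echo; done; python3 -m jog '[[0.005,0,0,0,0,0],[0.01,0,0,0,0,0],[0.01,0,0,0,0,0]]'
```

```text
time: 9.75
tool_pos: [558.6, -49.8, 200.1]
tcp_rot: [180.0, -0.0, 1.5]
ft_force: [-0.6, 0.4, -1.1]
finger_gap: 14.6



time: 10.05
tool_pos: [560.8, -49.7, 200.0]
tcp_rot: [-180.0, 0.0, 1.5]
ft_force: [-0.1, 0.0, 0.0]
finger_gap: 14.2
```

```bash
python3 -m jog '[[0.006,0,0,0,0,0],[0.012,0,0,0,0,0],[0.012,0,0,0,0,0]]'
```

```text
time: 10.35
tool_pos: [563.5, -49.6, 199.9]
tcp_rot: [-180.0, 0.0, 1.5]
ft_force: [-2.0, 0.0, -0.7]
finger_gap: 14.6
```

```bash
python3 -m jog '[[0.006,0,0,0,0,0],[0.012,0,0,0,0,0],[0.012,0,0,0,0,0]]'
```

```text
time: 10.65
tool_pos: [566.7, -49.6, 200.0]
tcp_rot: [-180.0, 0.0, 1.5]
ft_force: [-3.4, 0.4, -0.8]
finger_gap: 14.8
```

```bash
python3 -m jog '[[0.006,0,0,0,0,0],[0.012,0,0,0,0,0],[0.012,0,0,0,0,0]]'
```

```text
time: 10.95
tool_pos: [569.7, -49.5, 199.9]
tcp_rot: [-180.0, 0.0, 1.5]
ft_force: [-4.7, -0.2, -0.9]
finger_gap: 14.4
```

```bash
python3 -m jog '[[0.006,0,0,0,0,0],[0.012,0,0,0,0,0],[0.012,0,0,0,0,0]]'
```

```text
time: 11.25
tool_pos: [572.6, -49.4, 199.8]
tcp_rot: [-180.0, 0.0, 1.5]
ft_force: [-4.1, -0.6, -1.9]
finger_gap: 14.6
```

```bash
python3 -m jog '[[0.006,0,0,0,0,0],[0.012,0,0,0,0,0],[0.012,0,0,0,0,0]]'; python3 - <<'E'
from h import *
for n in('wrist','side'): snap(n,n+'7')
print(r.sense()['tool_pos'],r.sense()['ft_force'])
c=cv2.imread('pics/wrist7.png')[0:160,200:360];d=cv2.imread('pics/side7.png')[205:265,310:370]
cv2.imwrite('pics/z11.png',np.hstack([cv2.resize(c,(400,400),interpolation=cv2.INTER_CUBIC),cv2.resize(d,(400,400),interpolation=cv2.INTER_CUBIC)]))
E
```

```text
time: 11.55
tool_pos: [575.5, -49.3, 199.6]
tcp_rot: [-180.0, 0.1, 1.5]
ft_force: [-5.4, 0.1, -2.3]
finger_gap: 14.7
[575.42158524 -49.29598988 199.68124729] [-4.91999794 -0.67325696 -3.67762163]
```

View pics/z11.png

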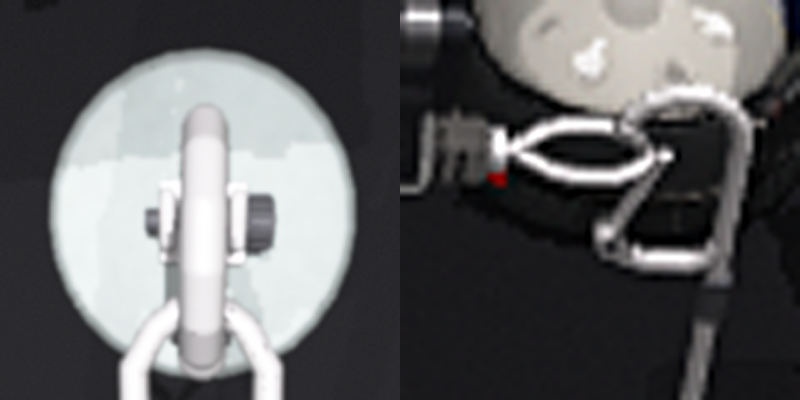

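```bash
python3 -m jog '[[0.004,0,0.003,0,0,0],[0.01,0,0.003,0,0,0],[0.01,0,0.003,0,0,0]]'
```

```text
time: 11.95
tool_pos: [577.9, -49.2, 198.9]
tcp_rot: [-180.0, 0.1, 1.5]
ft_force: [-5.3, -0.6, -2.1]
finger_gap: 14.9
```

```bash
python3 -m jog '[[0.004,0,0,0,0,0],[0.008,0,0,0,0,0],[0.008,0,0,0,0,0]]'
```

```text
time: 12.25
tool_pos: [579.8, -49.2, 198.9]
tcp_rot: [-180.0, 0.1, 1.5]
ft_force: [-5.9, -0.8, -2.0]
finger_gap: 14.7
```

```bash
python3 -m jog '[[0.004,0,0,0,0,0],[0.008,0,0,0,0,0],[0.008,0,0,0,0,0]]'
```

```text
time: 12.55
tool_pos: [582.6, -49.2, 199.7]
tcp_rot: [180.0, -0.1, 1.5]
ft_force: [-4.3, -0.4, 1.4]
finger_gap: 14.6
```

```bash
python3 -m jog '[[0.004,0,0,0,0,0],[0.008,0,0,0,0,0],[0.008,0,0,0,0,0]]'; python3 - <<'E'
from h import *
for n in('scene','side'): snap(n,n+'8')
print(r.sense()['tool_pos'],r.sense()['ft_force'])
c=cv2.imread('pics/scene8.png')[165:225,322:382];d=cv2.imread('pics/side8.png')[205:265,310:370]
cv2.imwrite('pics/z12.png',np.hstack([cv2.resize(c,(400,400),interpolation=cv2.INTER_CUBIC),cv2.resize(d,(400,400),interpolation=cv2.INTER_CUBIC)]))
E
```

```text
time: 12.85
tool_pos: [585.1, -49.1, 199.8]
tcp_rot: [180.0, -0.1, 1.5]
ft_force: [0.1, 0.0, -0.9]
finger_gap: 14.3
[584.59942933 -49.04988488 199.3579671 ] [-0.62685366 -0.76278304 -1.21945984]
```

View pics/z12.png

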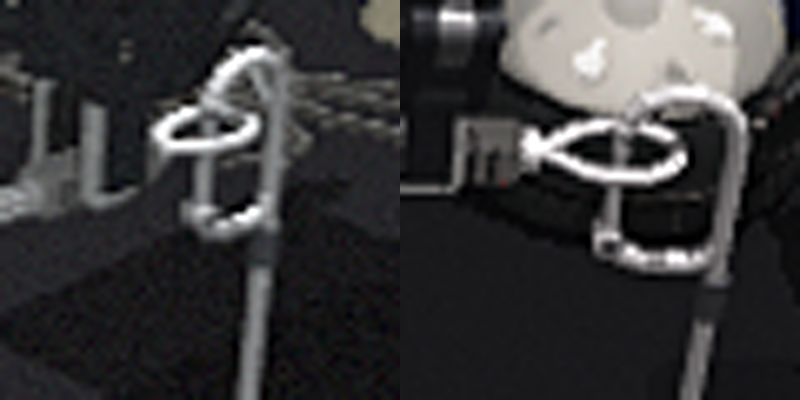

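The eye has snapped inside: the gate is closed through the loop and the force has dropped to about 0. I'll lower the eye, then tilt the key so it doesn't drop far when released.

```bash
python3 -m jog '[[0,0,0.01,0,0,0],[0,0,0.03,0,0,0],[0,0,0.05,0,0,0],[0,0,0.07,0,0,0],[0,0,0.08,0,0,0],[0,0,0.08,0,0,0]]'; python3 - <<'E'
from h import *
s=r.sense();R0=R.from_euler('xyz',s['tcp_rot'],degrees=True)
bar=np.array([73.,0,-5])
for a in (5,10,15,20,25,30,35,40):
    for sg in(1,):
        Q=R.from_euler('y',sg*a,degrees=True)
        d=bar-Q.apply(bar)
        print(a,(d/250).round(3),a/180, 'world eye dir',R0.apply(Q.apply([1,0,0])).round(2))
E
```

```text
time: 13.55
tool_pos: [583.8, -49.0, 178.4]
tcp_rot: [-180.0, 0.1, 1.5]
ft_force: [-0.3, -0.6, -0.9]
finger_gap: 14.5
5 [0.003 0.    0.025] 0.027777777777777776 world eye dir [1.   0.03 0.09]
10 [0.008 0.    0.05 ] 0.05555555555555555 world eye dir [0.98 0.03 0.17]
15 [0.015 0.    0.075] 0.08333333333333333 world eye dir [0.97 0.03 0.26]
20 [0.024 0.    0.099] 0.1111111111111111 world eye dir [0.94 0.03 0.34]
25 [0.036 0.    0.122] 0.1388888888888889 world eye dir [0.91 0.02 0.42]
30 [0.049 0.    0.143] 0.16666666666666666 world eye dir [0.87 0.02 0.5 ]
35 [0.064 0.    0.164] 0.19444444444444445 world eye dir [0.82 0.02 0.57]
40 [0.081 0.    0.183] 0.2222222222222222 world eye dir [0.77 0.02 0.64]
```

```bash
python3 -m jog '[[0.003,0,0.025,0,0.028,0],[0.008,0,0.05,0,0.056,0],[0.015,0,0.075,0,0.083,0],[0.024,0,0.099,0,0.111,0],[0.024,0,0.099,0,0.111,0]]'; python3 - <<'E'
from h import *
for n in('scene','side'): snap(n,n+'9')
c=cv2.imread('pics/scene9.png')[165:265,290:390];d=cv2.imread('pics/side9.png')[205:305,280:380]
cv2.imwrite('pics/z13.png',np.hstack([cv2.resize(c,(400,400),interpolation=cv2.INTER_CUBIC),cv2.resize(d,(400,400),interpolation=cv2.INTER_CUBIC)]))
E
```

```text
time: 14.05
tool_pos: [586.8, -48.4, 151.1]
tcp_rot: [-179.9, -19.8, 1.5]
ft_force: [-0.9, 0.6, -1.3]
finger_gap: 14.5
```

View pics/z13.png

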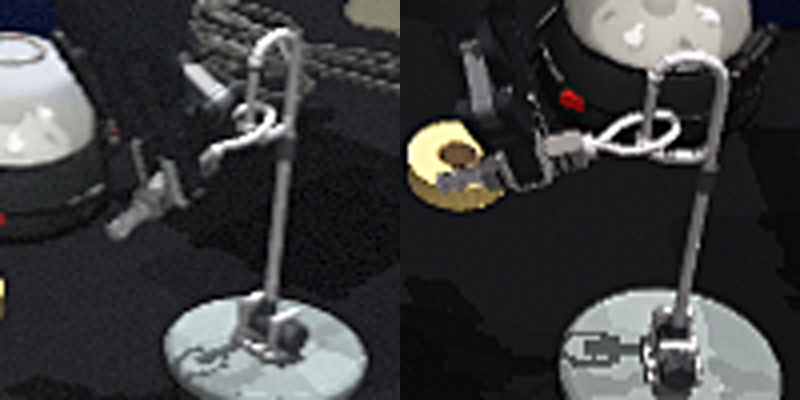

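```bash
python3 -m jog '[[0.003,0,0.025,0,0.028,0],[0.008,0,0.05,0,0.056,0],[0.015,0,0.075,0,0.083,0],[0.024,0,0.099,0,0.111,0],[0.024,0,0.099,0,0.111,0]]'; python3 - <<'E'
from h import *
print(r.sense()['ft_force'])
for n in('scene','side'): snap(n,n+'10')
c=cv2.imread('pics/scene10.png')[165:265,290:390];d=cv2.imread('pics/side10.png')[205:305,280:380]
cv2.imwrite('pics/z14.png',np.hstack([cv2.resize(c,(400,400),interpolation=cv2.INTER_CUBIC),cv2.resize(d,(400,400),interpolation=cv2.INTER_CUBIC)]))
E
```

```text
time: 14.65
tool_pos: [602.7, -47.9, 130.9]
tcp_rot: [-179.9, -39.7, 1.5]
ft_force: [-0.7, -0.1, -2.6]
finger_gap: 14.8
[-0.65982575 -0.11967476 -2.62551988]
```

View pics/z14.png

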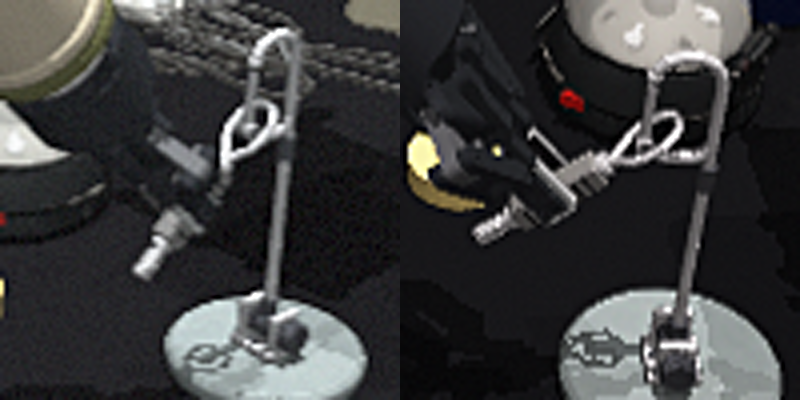

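```bash
python3 -m jog '[[-0.008,0,0.009,0,0,0],[-0.015,0,0.018,0,0,0],[-0.015,0,0.018,0,0,0]]'; python3 -m jog '[[0,0,0,0,0,0],[0,0,0,0,0,0],[0,0,0,0,0,0],[0,0,0,0,0,0],[0,0,0,0,0,0],[0,0,0,0,0,0],[0,0,0,0,0,0],[0,0,0,0,0,0]]' 0.6; python3 - <<'E'
from h import *
for n in('scene','side'): snap(n,n+'11')
c=cv2.imread('pics/scene11.png')[165:265,290:390];d=cv2.imread('pics/side11.png')[205:305,280:380]
cv2.imwrite('pics/z15.png',np.hstack([cv2.resize(c,(400,400),interpolation=cv2.INTER_CUBIC),cv2.resize(d,(400,400),interpolation=cv2.INTER_CUBIC)]))
E
```

```text
time: 15.05
tool_pos: [604.9, -48.5, 127.8]
tcp_rot: [180.0, -39.9, 1.6]
ft_force: [-0.4, -0.0, -0.9]
finger_gap: 14.6
time: 15.85
tool_pos: [604.3, -48.6, 127.5]
tcp_rot: [180.0, -40.0, 1.5]
ft_force: [-0.2, 0.3, 0.3]
finger_gap: 51.1
```

View pics/z15.png

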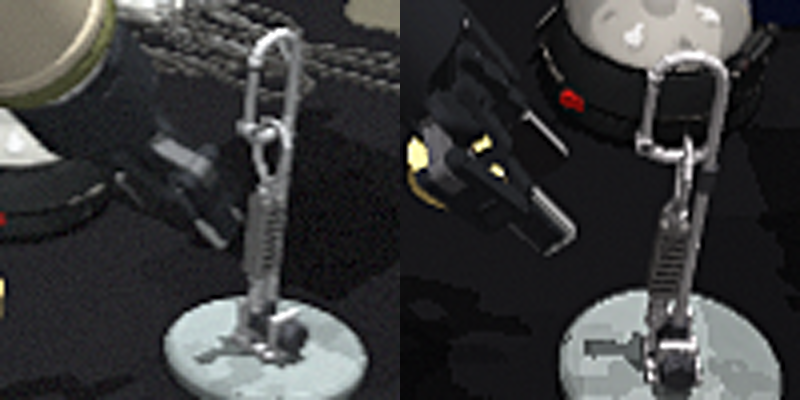

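The key hangs in the closed hook. I'll retreat along the tool axis.

```bash
python3 -m jog '[[0,0,-0.05,0,0,0],[0,0,-0.12,0,0,0],[0,0,-0.2,0,0,0],[0,0,-0.3,0,0,0],[0,0,-0.4,0,0,0],[0,0,-0.5,0,0,0],[0,0,-0.5,0,0,0],[0,0,-0.5,0,0,0],[0,0,-0.5,0,0,0]]'; python3 - <<'E'
from h import *
for n in('scene','side'): snap(n,n+'12')
a=cv2.imread('pics/scene12.png');b=cv2.imread('pics/side12.png')
cv2.imwrite('pics/z16.png',np.hstack([cv2.resize(a[140:290,150:400],None,fx=1.6,fy=1.6),cv2.resize(b[140:340,200:400],(240*400//240,240))]))
c=a[165:265,310:410];d=b[205:305,300:400]
cv2.imwrite('pics/z17.png',np.hstack([cv2.resize(c,(400,400),interpolation=cv2.INTER_CUBIC),cv2.resize(d,(400,400),interpolation=cv2.INTER_CUBIC)]))
# bystander change check vs initial
for n,f in(('scene','scene0'),('side','side0')):
    p=cv2.imread(f'pics/{f}.png').astype(int);q=cv2.imread(f'pics/{n}12.png').astype(int)
    for nm,P in(('tape',(558,113,9)),('timer',(440,222,9)),('flask',(625,345,40))):
        u,v=proj(f,P).astype(int);print(n,nm,np.abs(p-q)[v-12:v+12,u-12:u+12].mean().round(2))
E
```

```text
time: 16.85
tool_pos: [523.9, -50.6, 222.0]
tcp_rot: [-180.0, -39.9, 1.5]
ft_force: [0.7, 0.0, 0.7]
finger_gap: 51.0
scene tape 3.91
scene timer 4.39
scene flask 5.93
side tape 6.24
side timer 74.42
side flask 8.78
```

View pics/side12.png

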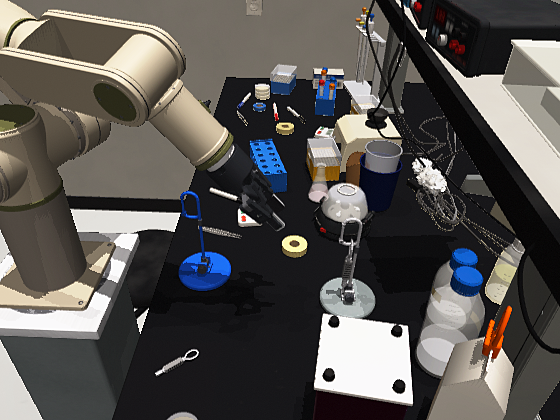

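View pics/z17.png

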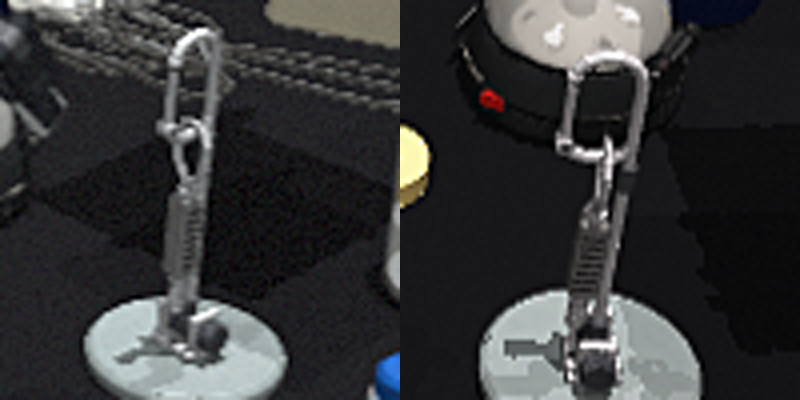

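The key hangs still with the gate closed, and the robot is clear of it. The tape, timer and flask are unchanged in the scene view; the side view's timer difference is only the gripper blocking the line of sight.

```bash
python3 -m jog '[[0,0,0,0,0,0],[0,0,0,0,0,0],[0,0,0,0,0,0],[0,0,0,0,0,0],[0,0,0,0,0,0]]'; python3 -c "
from bench import r
print(r.hand_in())"
```

```text
time: 17.45
tool_pos: [524.1, -50.7, 223.3]
tcp_rot: [-180.0, -40.0, 1.5]
ft_force: [-0.3, 0.0, 0.1]
finger_gap: 51.4
the job is handed in; nothing more can be done
None
```

The larger rotor key now hangs from the closed snap hook, and I handed the job in at about 17.5 s of the 72 s allowed. I gripped the key by its ribbed grip and pushed the eye against the gate. The highest push I read was about 6 N, sampled between small steps, and it fell to about 0 when the eye snapped in. I then lowered and tilted the key before letting go.

**Last checks:**
- **Key:** the pictures show the gate closed through the eye, with the key hanging still in front of the stem. The robot was clear of it, and the wrist force read about 0.
- **Bystanders:** the tape, timer and flask look unchanged in the scene view. In the side view the gripper hid part of the timer, so that one comparison could not be used.

**What disagreed:**
- **Hook's sideways position:** the fixed cameras' first estimates differed from the wrist camera's by about 5 mm. I used the wrist view, and the eye went in on that line.
- **Gate tip height:** the fixed cameras put it at 208–211 mm, against the nominal 205 mm. I pushed at about 204–205 mm. A small downward force appeared partway, so I lowered the eye by under 1 mm and it then snapped in cleanly.

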